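# Clip the lint filter into its stand

## Robot

A 7-joint arm with a two-finger parallel gripper is mounted at the origin on the work surface. World frame = base frame: x ahead of the robot, y to its left, z up, the work surface at z = 0. Lengths are in m, angles in degrees, forces in N, time in s.
With the tool pointing down it reaches from about 0.425 to 0.875 m from the base axis. Payload 4.7 kg.
Tool frame: the origin (TCP) lies on the mounting face of the last link; the fingertips stand 182 mm ahead of it and the grasp point (between the pads) lies 164 mm ahead of it; z points along the fingers, x is the direction in which the jaws open and shut, and the axes are right-handed (so a half turn about z gives the same grasp; the last joint's range is limited). The gripper opens to 87 mm and grips with 3 to 60 N. Pads are 19 mm wide; open, the fingers measure 117 mm over their backs; the gripper's body (75 mm by 190 mm) begins 51 mm behind the grasp point.
Start: joints at [72.141, 18.392, -4.016, 83.108, 1.295, 78.541, -3.26], TCP at [0.208, -0.616, 0.405] pointing down, gripper open.
Joint ranges: [-163.93, 163.93], [-17.29, 119.83], [-79.2, 71.16], [3.27, 140.29], [-89.18, 269.18], [5.43, 117.66], [-154.24, 154.24]. Speed limits (degrees/s): [147.25, 147.25, 180, 180, 180, 180, 180].

## Interface

Orientations are given as [roll, pitch, yaw] about the fixed x, y, z axes, in that order (R = Rz(yaw) Ry(pitch) Rx(roll)).
In Python, from cell import status, cams, env, outline_of, landmark_of gives the robot as it stands. The module is installed in compiled form; this text tells all that it offers.
- The arm moves only by the tool jog_arm, never from a script. Its argument "rows" is a list of rows, each a list of 7 numbers: the closure, from 0 (fully open) to 1 (shut), then the shift along the tool's x, y, z in m, then the turn, a rotation vector about the tool's x, y, z in degrees. A call has 1 to 12 rows; each row shifts and turns the commanded pose from where the row before left it, along the tool's axes as they then stand; what a row does not reach is not made up. A row lasts 1/12 s, in which the tool goes at most 41.7 mm and 7.16 degrees, less where a joint would pass 70% of its speed; a pose out of reach is approached as far as the arm can. A call with a gripper value outside its range is refused whole. The fingers move at their own pace and stop on an object; "grip_force" is the grip in N (left out, the last holds). Time passes only in rows, so rows that do not move let the fingers close. It gives the time, the measured TCP pose, the force and the opening at its end, in the units of the state.
- status.get_obs(): the state, without advancing time (a new reading comes with each control period).
- cams.read_camera(name): name is "side" or "top" or "wrist"; returns (picture, depth): 400x640x3 uint8, red, green, blue; 400x640 float32, m along the optical axis (not along the pixel's ray), 0 where there is no reading.
- cams.camera_params(name): a dict with "vfov" (degrees; the focal length in pixels is half the picture's height over the tangent of half this angle, whatever the lens; pixels are square), "cx", "cy" (the principal point, pixels), "k1" (the pictures are not rectified: a ray, as slopes to the right and down, at radius r is drawn at 1 + k1 r^2 times it, then the intrinsics apply), "eye" and "attitude" of the camera in the world. Camera axes: x right, y up, looking along -z (the intrinsics and any distortion apply to the point x, -y, -z); pixel columns grow to the right and rows downward; lengths in m; the calibration is good to about 2 mm. A picture is of the moment at which its call begins: read the wrist's pose just before it. camera_params takes no time and is no camera call; for the wrist camera it gives the pose at the moment of the call.
- env.sign_off(): hands the job in, once; it reports no verdict.
Trained networks look in the newest picture that a camera, given by its name, has taken for a name from the list of things; names that differ only in an ending like _2 or _b are one class to them, and where a whole thing is asked for, a point or a joint stands for the part that bears it (a point fixed in the world has none). Each returns a list of dicts, best first, with "conf" (0 to 1); they miss things now and then, are a little off and sometimes report something else, mostly with a low value. They report only what shows in the picture. A call takes as long as a camera call. They do not tell look-alikes from the thing itself.
- outline_of(camera, name): "pixels" (400x640 bool, what is visible of it) and "box" ([left, top, right, bottom] in pixels, round what is visible of it).
- landmark_of(camera, name): "position" ([row, column] in pixels: a listed point, or the origin of a listed thing).
The state is a dict: "time_s": time; "qpos": joint angles; "joint_velocities": joint speeds; "effort": joint torques, N m; "tool_pos": TCP position; "tool_rot": TCP orientation; "force": force on the tool from outside, world axes, zero at the start; "wrist_torque": the same for the moment, N m; "grip_width": finger opening in m.
Only numpy, scipy, OpenCV 4.12 (cv2) and the standard library are available. Lean on these libraries where they do the work, as an engineer would, in place of code of your own. Each camera call takes 0.05 s, during which the arm holds its last target. There are 200 camera calls.

## Task

Pick up the blue lint filter by its grip, lay it flat on the front of the chrome stand with the grip trailing, and slide it gently forward so that its front edge lifts both spring clips and they ride up over the rims and snap down into the two notches, then let go. Do not ram it against the stop, do not touch the stand or its clips with the gripper, and leave the other things where they are.

Things in the scene. Friction and masses are not known exactly. Their poses are not given: they have to be found in the camera images.
- filter_grip (a point): Point to grip on the lint filter (flat blue frame, grey mesh, 100 x 80 x 9 mm, 0.16 kg): centre of an upright blue block 12 (x) x 30 (y), standing 9 to 46 above the filter's underside. The point is 34 above the underside, 42 behind the filter's centre. x points to the leading edge, 92 ahead; the rear edge is 8 behind. z up.
- filter: The same filter, origin at the centre of its underside, same axes. Its side rims (centred at y = +-33 mm, 14 wide) each have a notch in the top, white inside, 21 long, 5 deep, whose front edge is 20 behind the leading edge: the clips' noses drop in there.
- stand: Chrome spring-clip stand, fixed. Origin: centre of its underside; x is the way the filter slides in, grip trailing; z up. Flat stage 230 (x) x 116 (y) mm, top 30 above the table. Across its far part is a bridge with two clips and between them a black sprung stop, 13 high, 4 N/mm. The bridge is locked anywhere within 22 mm either way: the stop's face is at x = 53 to 97, not measured, to be felt.
- stage_lay (a point): Point on the stage's top, on its centre line, 55 mm before the stand's centre (same axes): a filter laid flat with its centre here (grip 42 behind it) has its leading edge at stand x = -5 and touches no clip. Beyond, low rails (6 high, inner faces at y = +-43, so 3 clearance a side) run from x = 15 to 50 and flare out back to x = -3.
- clip_left (a joint): Sprung clip at the stand's y = +33 mm, angle in rad: 0 down and empty, about 0.21 riding on the filter's rim, about 0.07 snapped into the notch. Nose 27 mm before the stop face, 1.5 above the stage; its 30 degree lip reaches to 50 before the stop. Top 25 above the stage when down.
- clip_right (a joint): Same, at y = -33 mm. Pushing the filter in takes about 4 to 9 N while the lips ride up, then 1 to 4 N along the rims for 20 mm, then dips at the snap. The clips snap 3 to 4 mm before the leading edge meets the stop. Over 20 N on clips and stop, or over 50 N on the whole stand, is too rough.
- bowl: Bystander: brown ceramic bowl, 130 wide, 55 high (mm); origin at the centre of its underside.
- acrylic_box: Bystander: clear acrylic box with a sliding lid, clothes pegs inside, 150 x 100 x 80 (mm); origin at the centre of its underside.
- lint_roller: Bystander: lint roller lying down, green plastic handle, about 220 long, 48 high (mm); origin at the centre of its underside.
- scoop: Bystander: steel scoop lying down, about 200 long, 35 high (mm); origin at the centre of its underside.
- mug: Bystander: white mug, 80 wide, 90 high (mm); origin at the centre of its underside.
Things that resemble listed ones, but are neither listed nor needed, are in the scene too. Leave any green look-alike of the filter alone.

How it is judged (in metres and radians):
On the way:
1. both clips ride up on the rims of the filter, which lies flat on the stage (value of joint clip_left between 0.16 and 0.3 rad and value of joint clip_right between 0.16 and 0.3 rad and z of filter_grip in the frame of stand below 0.07 m and angle between filter's own z axis and vertical below 0.1 rad), for 0.1 s.
At the end, for the whole second after the job is handed in: The filter lies still and flat (0.06 rad, 4 mm) on the stage, in line (0.08 rad, 6 mm sideways), grip point at x = -47 to 9 mm in the stand's frame, both clips snapped down in its notches (angles 0.035 to 0.115 rad), and let go (value of joint clip_left between 0.035 and 0.115 rad and value of joint clip_right between 0.035 and 0.115 rad and x of filter_grip in the frame of stand between -0.047 and 0.009 m and y of filter_grip in the frame of stand between -0.006 and 0.006 m and z of filter_grip in the frame of stand between 0.06 and 0.068 m and angle between filter's own z axis and vertical below 0.06 rad and angle between the x axis of filter and the x axis of stand, either way round below 0.08 rad and linear speed of filter below 0.01 m/s); the robot touches nothing.
It fails at once if the filter is pushed against the clips and stop with more than 20 N (contact force between filter and bridge above 20 N).
It fails at once if the filter is slammed on the stand (contact force between filter and stand above 50 N).
It fails at once if the gripper or arm touches the stand or clips (over 2 N) (contact force between any of the fingers, the arm and stand above 2 N).
It fails at once if a clip is bent up too far (value of joint any of clip_left, clip_right above 0.4 rad).
It fails at once if another thing is moved more than 20 mm (distance of any of bowl, acrylic_box, lint_roller, scoop, mug from where it was at the start of the episode above 0.02 m).
It also fails if it takes over 61 s, if anything falls off the work surface, if the arm or the gripper's body presses on something with over 40 N, if the wrist force passes 120 N, or if a joint passes its speed limit or range.

## Working session

There is one attempt and no reset: what is moved stays moved. The work goes in short steps, Python scripts to look and compute and a tool call to move; the robot and the scene stay as the last step left them, time stands still between calls to the robot, and variables do not carry over. Pictures are saved under pics/ and viewed, about 8 in all and at most 12, crops included, and the job is handed in when it is done.

Besides the shell and the picture viewer there is one more tool, called after ">>>" as a command line: name --pt "numbers of a row" for each row, then --argument value for the rest. jog_arm: Moves the arm, as the interface text tells. Its arguments: {"type":"object","properties":{"rows":{"type":"array"},"grip_force":{"type":"number"}},"required":["rows"]}

```bash
mkdir -p pics
cat > h.py <<'E'
import numpy as np, cv2
from scipy.spatial.transform import Rotation as R
from cell import status, cams, env, outline_of, landmark_of
def shot(n,f=None):
    p=cams.camera_params(n); im,d=cams.read_camera(n)
    if f: cv2.imwrite('pics/'+f,im[:,:,::-1])
    return im,d,p
def att(p):
    a=np.array(p['attitude'],float)
    return a if a.shape==(3,3) else R.from_euler('xyz',a,degrees=True).as_matrix()
def K(p):
    f=200/np.tan(np.radians(p['vfov']/2)); return np.array([[f,0,p['cx']],[0,f,p['cy']],[0,0,1.]])
def ray(p,rc):
    rc=np.atleast_2d(np.array(rc,float)); uv=rc[:,::-1].reshape(-1,1,2)
    s=cv2.undistortPoints(uv,K(p),np.array([p['k1'],0,0,0.]))[:,0]
    return np.c_[s[:,0],-s[:,1],-np.ones(len(s))]@att(p).T
def onz(p,rc,z):
    r=ray(p,rc); e=np.array(p['eye']); return e+r*((z-e[2])/r[:,2])[:,None]
def pts(p,d,mask):
    rc=np.argwhere(mask&(d>0)); return np.array(p['eye'])+ray(p,rc)*d[rc[:,0],rc[:,1]][:,None], rc
def proj(p,X):
    c=(np.atleast_2d(X)-np.array(p['eye']))@att(p); s=c[:,:2]/-c[:,2:]; s[:,1]*=-1
    r2=(s**2).sum(1,keepdims=True); s=s*(1+p['k1']*r2); k=K(p)
    return np.c_[s[:,1]*k[1,1]+k[1,2], s[:,0]*k[0,0]+k[0,2]]
E
python3 - <<'E'
from h import *
print(cams.camera_params('top'),cams.camera_params('side'),cams.camera_params('wrist'))
print(status.get_obs())
for n in ['top','side']:
    im,d,p=shot(n,n+'1.png')
    for t in ['filter','filter_grip','stand','stage_lay','clip_left','clip_right']:
        for o in landmark_of(n,t)[:3]:
            r,c=o['position']; print(n,t,round(o['conf'],2),np.round([r,c]), np.round(onz(p,[r,c],{'filter_grip':.034,'stage_lay':.03}.get(t,0)),3))
E
```

```text
{'vfov': 46.83301775055569, 'cx': 319.8369522518479, 'cy': 193.6194774122808, 'k1': -0.10193941117799385, 'eye': array([0.45521924, 0.01253136, 1.22802278]), 'attitude': array([  6.95002815,  -1.91775924, -90.02255182])} {'vfov': 44.073731743469224, 'cx': 324.6256741733157, 'cy': 196.00105722871467, 'k1': 0.03433891829786097, 'eye': array([0.3106155 , 0.90194779, 1.15648235]), 'attitude': array([  41.24696696,    0.70825042, -164.49366036])} {'vfov': 70.8693299436967, 'cx': 324.21404715195814, 'cy': 200.21548263601753, 'k1': 0.016582917140358193, 'eye': array([ 0.28081354, -0.59137042,  0.38426302]), 'attitude': array([-16.14503918,   0.09667148, -71.25781134])}
{'time_s': 0.0, 'qpos': array([72.14078085, 18.43819756, -4.0160133 , 83.17479107,  1.29662033,
       78.54077166, -3.25996001]), 'joint_velocities': array([-0.02318575, -0.0449384 , -0.01311411, -0.01536045, -0.00880695,
       -0.09992399,  0.06630185]), 'effort': array([ 7.27543738e-04, -4.91284096e+01, -4.03586207e-01, -3.12532425e+01,
       -6.39189966e-02,  4.38356667e-02,  1.68796796e-04]), 'tool_pos': array([ 0.2079
[... 169 characters left out ...]
rque': array([-0.01366135,  0.01862049, -0.00339072]), 'grip_width': 0.08692911795352269}
top filter 0.96 [266. 380.] [[ 0.412 -0.19   0.   ]]
top filter 0.95 [212. 322.] [[ 0.555 -0.035  0.   ]]
top filter 0.73 [207. 384.] [[ 0.569 -0.203  0.   ]]
top filter_grip 0.87 [264. 396.] [[ 0.418 -0.225  0.034]]
top filter_grip 0.83 [204. 336.] [[ 0.573 -0.07   0.034]]
top filter_grip 0.62 [222. 377.] [[ 0.528 -0.177  0.034]]
top stand 0.78 [206. 242.] [[0.572 0.179 0.   ]]
top stage_lay 0.65 [227. 243.] [[0.513 0.171 0.03 ]]Traceback (most recent call last):
  File "<stdin>", line 7, in <module>
ValueError: it knows: acrylic_box, bowl, filter, filter_grip, lint_roller, mug, scoop, stage_lay, stand
```

View pics/top1.png

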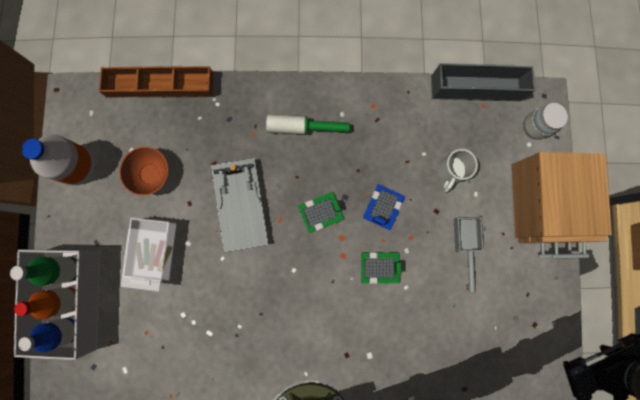

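Run:
```python
from h import *
im,d,p=shot('side','side1.png')
for t in ['filter','filter_grip','stand','stage_lay']:
    for o in landmark_of('side',t)[:4]:
        r,c=o['position']; print('side',t,round(o['conf'],2),np.round([r,c]), np.round(onz(p,[r,c],{'filter_grip':.034,'stage_lay':.03}.get(t,0)),3))
im,d,p=shot('top')
cv2.imwrite('pics/c1.png',cv2.resize(im[150:310,190:450,::-1],None,fx=3,fy=3,interpolation=cv2.INTER_CUBIC))
for o in outline_of('top','stand')[:1]:
    X,rc=pts(p,d,o['pixels']); print(o['box'],np.percentile(X,[2,50,98],axis=0).round(3))
    m=abs(X[:,2]-.03)<.005
    r=cv2.minAreaRect(X[m,:2].astype(np.float32)*1000); print(r, np.median(X[m,2]))
```

```text
side filter 0.93 [173. 345.] [[ 0.559 -0.185  0.   ]]
side filter 0.8 [178. 389.] [[ 0.417 -0.196  0.   ]]
side filter 0.6 [210. 335.] [[ 0.551 -0.026  0.   ]]
side filter_grip 0.79 [165. 392.] [[ 0.414 -0.226  0.034]]
side filter_grip 0.69 [191. 332.] [[ 0.572 -0.07   0.034]]
side filter_grip 0.58 [168. 353.] [[ 0.533 -0.182  0.034]]
side stand 0.81 [264. 307.] [[0.576 0.184 0.   ]]
side stage_lay 0.69 [260. 330.] [[0.514 0.173 0.03 ]]
[211.9, 159.9, 263.5, 251.9] [[0.462 0.122 0.025]
 [0.573 0.183 0.031]
 [0.684 0.247 0.047]]
((573.2061767578125, 182.8848419189453), (231.61624145507812, 117.11123657226562), 9.805091857910156) 0.030218697015868545
```

View pics/c1.png

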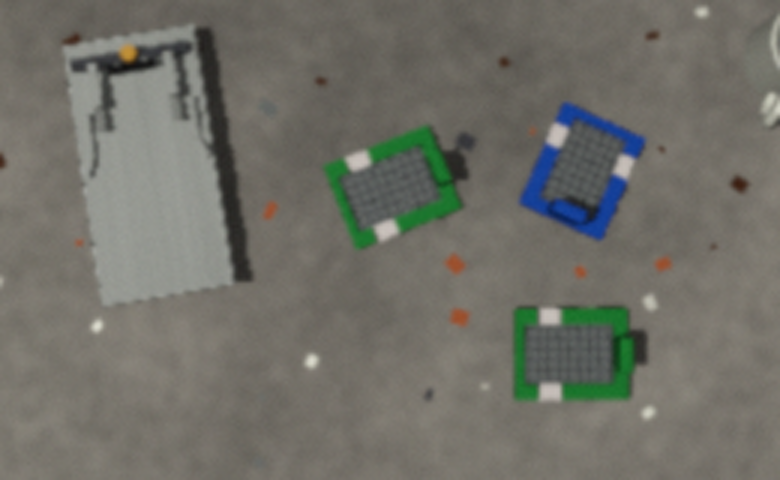

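Look-alikes: blue filter at top-picture (207,384), green at (212,322), green at (266,380). The crop confirms the blue one at crop (580,170), with its grip trailing at bottom (570,211). The stand's bridge is at the +x end.

```bash
cat >> h.py <<'E'
def blue(im): 
    h=cv2.cvtColor(im,cv2.COLOR_RGB2HSV); return (h[...,0]>105)&(h[...,0]<128)&(h[...,1]>110)&(h[...,2]>50)
E
python3 - <<'E'
from h import *
for n,s in [('top',(150,260,340,430)),('side',(120,230,310,390))]:
    im,d,p=shot(n); m=np.zeros(d.shape,bool); a,b,c,e=s; m[a:b,c:e]=blue(im)[a:b,c:e]
    X,rc=pts(p,d,m); lo=(X[:,2]<.018); hi=X[:,2]>.03
    r=cv2.minAreaRect(X[lo,:2].astype(np.float32)*1000); print(n,m.sum(),r,'grip',X[hi].mean(0).round(4),hi.sum(),np.median(X[lo,2]))
E
```

```text
top 536 ((569.568115234375, -199.65985107421875), (82.69695281982422, 100.46768951416016), 64.75192260742188) grip [ 0.5313 -0.1798  0.0447] 65 0.00915845341863597
side 313 ((569.4189453125, -195.35360717773438), (79.61843872070312, 101.26971435546875), 65.62535858154297) grip [ 0.5308 -0.1762  0.0426] 49 0.00967854204547558
```

>>> jog_arm --pt "0 -0.0193 -0.0279 0.006 0 0 0" --pt "0 -0.0193 -0.0279 0.006 0 0 0" --pt "0 -0.0193 -0.0279 0.006 0 0 0" --pt "0 -0.0193 -0.0279 0.006 0 0 0" --pt "0 -0.0193 -0.0279 0.006 0 0 0" --pt "0 -0.0193 -0.0279 0.006 0 0 0" --pt "0 -0.0193 -0.0279 0.006 0 0 0" --pt "0 -0.0193 -0.0279 0.006 0 0 0" --pt "0 -0.0193 -0.0279 0.006 0 0 0" --pt "0 -0.0193 -0.0279 0.006 0 0 0" --pt "0 -0.0193 -0.0279 0.006 0 0 0" --pt "0 -0.0193 -0.0279 0.006 0 0 0"

```text
time_s: 1.7
tool_pos: [0.4518, -0.2878, 0.3328]
tool_rot: [-180.0, -0.1, -71.3]
force: [0.3, -0.3, -0.6]
grip_width: 0.0871
```

>>> jog_arm --pt "0 -0.0193 -0.0279 0.006 0 0 0" --pt "0 -0.0193 -0.0279 0.006 0 0 0" --pt "0 -0.0193 -0.0279 0.006 0 0 0" --pt "0 -0.0193 -0.0279 0.006 0 0 0" --pt "0 0 0 0 0 0 6.3" --pt "0 0 0 0 0 0 6.3" --pt "0 0 0 0 0 0 6.3" --pt "0 0 0 0 0 0 6.3" --pt "0 0 0 0 0 0 6.3" --pt "0 0 0 0 0 0 6.2" --pt "0 0 0 0 0 0 6.2" --pt "0 0 0 0 0 0 0"

```text
time_s: 2.7
tool_pos: [0.5321, -0.1805, 0.3089]
tool_rot: [-180.0, -0.0, -115.4]
force: [0.2, -0.8, 0.4]
grip_width: 0.0868
```

```bash
cat >> h.py <<'E'
def delta(target,yaw):
    o=status.get_obs(); Rt=R.from_euler('xyz',o['tool_rot'],degrees=True); T=R.from_euler('xyz',[180,0,yaw],degrees=True)
    print('t',round(o['time_s'],2),'tcp',o['tool_pos'].round(4),o['tool_rot'].round(2),'F',o['force'].round(2),'w',round(o['grip_width'],4))
    print('shift',Rt.inv().apply(np.array(target)-o['tool_pos']).round(4),'turn',(Rt.inv()*T).as_rotvec(degrees=True).round(2))
E
python3 - <<'E'
from h import *
im,d,p=shot('wrist','w1.png'); m=blue(im); X,rc=pts(p,d,m); lo=(X[:,2]<.018); hi=X[:,2]>.03
r=cv2.minAreaRect(X[lo,:2].astype(np.float32)*1000); print(m.sum(),r,'grip',X[hi].mean(0).round(4),X[hi].min(0),X[hi].max(0),np.median(X[lo,2]))
for o in landmark_of('wrist','filter_grip')[:2]: print(o['conf'],o['position'],onz(p,o['position'],.034))
delta([.5315,-.18,.30],-115.2)
E
```

```text
2001 ((570.410888671875, -197.2528076171875), (81.22095489501953, 100.72676849365234), 65.5746078491211) grip [ 0.5349 -0.182   0.0417] [ 0.52161105 -0.19539376  0.03007423] [ 0.5422954  -0.16546653  0.04824881] 0.009681947934264412
0.78 [287.8, 417.5] [[ 0.40815374 -0.22884017  0.034     ]]
0.6 [219.9, 199.1] [[ 0.56855856 -0.06457872  0.034     ]]
t 2.8 tcp [ 0.5321 -0.1803  0.3088] [-1.7999e+02 -1.0000e-02 -1.1505e+02] F [ 0.51 -0.41  0.07] w 0.0871
shift [-0.0001  0.0007  0.0088] turn [-0.01 -0.01  0.15]
```

View pics/w1.png

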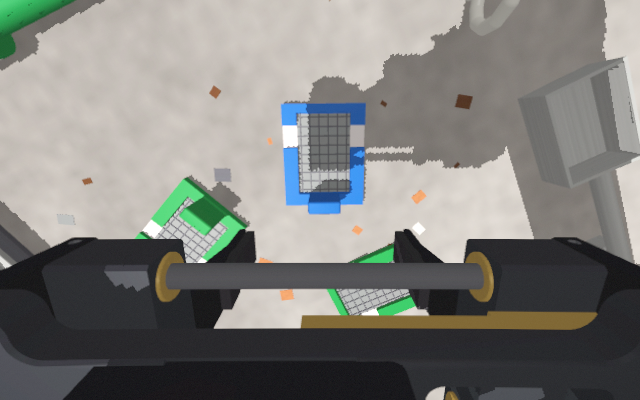

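>>> jog_arm --pt "0 0 0.0005 0.014 0 0 0" --pt "0 0 0 0.018 0 0 0" --pt "0 0 0 0.018 0 0 0" --pt "0 0 0 0.018 0 0 0" --pt "0 0 0 0.018 0 0 0" --pt "0 0 0 0.014 0 0 0" --pt "0 0 0 0.009 0 0 0" --pt "0 0 0 0.001 0 0 0" --pt "0 0 0 0 0 0 0" --pt "0.2 0 0 0 0 0 0" --pt "0.4 0 0 0 0 0 0" --pt "0.5 0 0 0 0 0 0" --grip_force 30

```text
time_s: 3.8
tool_pos: [0.5321, -0.1803, 0.1998]
tool_rot: [-179.9, -0.0, -115.2]
force: [0.2, -0.2, 0.1]
grip_width: 0.0744
```

>>> jog_arm --pt "0.6 0 0 0 0 0 0" --pt "0.7 0 0 0 0 0 0" --pt "0.8 0 0 0 0 0 0" --pt "0.9 0 0 0 0 0 0" --pt "0.9 0 0 0 0 0 0" --pt "0.9 0 0 0 0 0 0" --pt "0.9 0 0 0 0 0 0"

```text
time_s: 4.38
tool_pos: [0.5316, -0.1802, 0.1987]
tool_rot: [180.0, -0.0, -115.2]
force: [0.5, -0.7, 0.3]
grip_width: 0.0298
```

>>> jog_arm --pt "0.9 0 0 -0.004 0 0 0" --pt "0.9 0 0 -0.012 0 0 0" --pt "0.9 0 0 -0.02 0 0 0" --pt "0.9 0 0 -0.02 0 0 0" --pt "0.9 0 0 -0.02 0 0 0" --pt "0.9 0 0 -0.02 0 0 0" --pt "0.9 0 0 -0.014 0 0 0" --pt "0.9 0 0 0 0 0 0"

```text
time_s: 5.05
tool_pos: [0.5328, -0.1803, 0.3131]
tool_rot: [-179.6, 0.0, -115.2]
force: [1.4, -0.4, -1.7]
grip_width: 0.0295
```

Run:
```python
from h import *
# stand fit from both fixed cameras, 30 mm plane
for n in ['top','side']:
    im,d,p=shot(n); o=outline_of(n,'stand')[0]
    k=cv2.dilate(o['pixels'].astype(np.uint8),np.ones((5,5)))>0
    X,rc=pts(p,d,k); m=(X[:,2]>.024)&(X[:,2]<.036); P=X[m,:2]
    r=cv2.minAreaRect(P.astype(np.float32)*1000); print(n,r,np.median(X[m,2]))
    a=np.radians(9.8); u=np.array([np.cos(a),np.sin(a)]); v=np.array([-u[1],u[0]])
    q=(P-[.573,.183])@np.c_[u,v]*1000
    # left/right edges along x
    L=[];Rr=[];xs=np.arange(-100,30,8)
    for x in xs:
        s=q[abs(q[:,0]-x)<5][:,1]; L.append(s.max()); Rr.append(s.min())
    print('edges',np.polyfit(xs,L,1),np.polyfit(xs,Rr,1),q[:,0].min(),q[:,0].max())
im,d,p=shot('wrist'); m=blue(im); X,rc=pts(p,d,m)
o=status.get_obs(); Rt=R.from_euler('xyz',o['tool_rot'],degrees=True)
Y=Rt.inv().apply(X-o['tool_pos']); 
lo=(Y[:,2]>.185)&(Y[:,2]<.197); print(lo.sum(),cv2.minAreaRect(Y[lo,:2].astype(np.float32)*1000))
A=np.c_[Y[lo,:2],np.ones(lo.sum())]; print('plane',np.linalg.lstsq(A,Y[lo,2],rcond=None)[0])
delta([.478,.167,.31],-80.2)
```

```text
top ((573.4180297851562, 183.04640197753906), (231.5994415283203, 117.97480010986328), 9.86785888671875) 0.030225526018031745
edges [-1.50288965e-03  5.74489382e+01] [ 1.06369488e-03 -5.59337822e+01] -115.4325142473702 116.18574367633023
side ((572.0092163085938, 187.3580322265625), (230.2566375732422, 121.34383392333984), 9.350140571594238) 0.030085048248019053
edges [-5.64441003e-03  6.28820999e+01] [ 1.44473187e-03 -5.35212437e+01] -114.98611267449174 114.99918859745283
5556 ((-0.2674217224121094, -42.09503936767578), (100.1338119506836, 80.15779876708984), 89.2602767944336)
plane [-0.0002218  -0.00322109  0.18893545]
t 5.3 tcp [ 0.531  -0.18    0.3074] [ 1.7985e+02 -2.0000e-02 -1.1523e+02] F [-0.52  0.69 -2.36] w 0.0298
shift [-0.2913  0.1959 -0.0022] turn [ 1.500e-01  3.000e-02 -3.503e+01]
```

>>> jog_arm --pt "0.9 -0.01 0.007 0 0 0 0" --pt "0.9 -0.02 0.0135 0 0 0 0" --pt "0.9 -0.027 0.018 0 0 0 0" --pt "0.9 -0.03 0.02 0 0 0 0" --pt "0.9 -0.03 0.02 0 0 0 0" --pt "0.9 -0.03 0.02 0 0 0 0" --pt "0.9 -0.03 0.02 0 0 0 0" --pt "0.9 -0.03 0.02 0 0 0 0" --pt "0.9 -0.03 0.02 0 0 0 0" --pt "0.9 -0.027 0.018 0 0 0 0" --pt "0.9 -0.018 0.0125 0 0 0 0" --pt "0.9 -0.009 0.007 0 0 0 0"

```text
time_s: 6.3
tool_pos: [0.4763, 0.1714, 0.3083]
tool_rot: [179.9, 0.1, -114.9]
force: [0.3, -0.8, -2.3]
grip_width: 0.0294
```

>>> jog_arm --pt "0.9 0 0 0 0 0 -3" --pt "0.9 0 0 0 0 0 -5" --pt "0.9 0 0 0 0 0 -6" --pt "0.9 0 0 0 0 0 -6" --pt "0.9 0 0 0 0 0 -6" --pt "0.9 0 0 0 0 0 -5" --pt "0.9 0 0 0 0 0 -4" --pt "0.9 0 0 0 0 0 0" --pt "0.9 0 0 0 0 0 0" --pt "0.9 0 0 0 0 0 0"

```text
time_s: 7.13
tool_pos: [0.478, 0.1669, 0.3084]
tool_rot: [180.0, -0.0, -80.3]
force: [0.3, -0.9, -1.8]
grip_width: 0.0299
```

```bash
cat > m.py <<'E'
from h import *
import sys
im,d,p=shot('wrist',sys.argv[1]); o=status.get_obs(); Rt=R.from_euler('xyz',o['tool_rot'],degrees=True)
a=np.ones(d.shape,bool); X,rc=pts(p,d,a); Y=Rt.inv().apply(X-o['tool_pos'])
b=blue(im)[rc[:,0],rc[:,1]]; lo=b&(Y[:,2]>.183)&(Y[:,2]<.2); r=cv2.minAreaRect(Y[lo,:2].astype(np.float32)*1000); print('filter in tool',r)
h,s,v=cv2.split(cv2.cvtColor(im,cv2.COLOR_RGB2HSV))
st=(~b)&(X[:,2]>.026)&(X[:,2]<.034)&(Y[:,1]<-.03)
Q=X[st,:2]; q=Q-[.573,.185]; t=np.radians(9.8); u=np.array([np.cos(t),np.sin(t)]); w=np.array([-u[1],u[0]]); q=q@np.c_[u,w]*1000
print('stage z',np.median(X[st,2]),'x range',q[:,0].min(),q[:,0].max())
xs=np.arange(-60,105,6);L=[];G=[];k=[]
for x in xs:
    y=q[(abs(q[:,0]-x)<3)&(abs(q[:,1])<70)][:,1]
    if len(y)>5: k.append(x);L.append(np.percentile(y,99.5));G.append(np.percentile(y,.5))
print(np.c_[k,L,G].round(1).tolist())
hi=(X[:,2]>.036)&(X[:,2]<.066)&~b; z=X[hi,:2]-[.573,.185]; z=z@np.c_[u,w]*1000; z=np.c_[z,X[hi,2]*1000-30]
z=z[(abs(z[:,1])<58)&(z[:,0]>-10)&(z[:,0]<116)]
H=np.zeros((24,24)); np.maximum.at(H,(((z[:,0]+10)//6).astype(int).clip(0,23),((z[:,1]+60)//5).astype(int)),z[:,2]); print(H.astype(int))
delta([.4774,.1685,.31],-80.2)
E
python3 m.py w2.png
```

```text
filter in tool ((0.08603286743164062, -41.57937240600586), (99.92243194580078, 80.03235626220703), 89.3396224975586)
stage z 0.030619886441845823 x range -66.33698184003661 69.9328982294451
[[0.0, 57.8, 20.4], [6.0, 57.7, -57.4], [12.0, 57.4, -56.9], [18.0, 57.7, -57.6], [24.0, 57.5, -57.1], [30.0, 57.7, -57.3], [36.0, 57.9, -57.0], [42.0, 57.6, -57.1], [48.0, 57.9, -57.2], [54.0, 57.4, -56.9], [60.0, 57.7, -56.9], [66.0, 57.4, -56.9], [72.0, 56.1, -56.0]]
[[ 0  0  0  0  0  0  0  0  0  0  0  0  0  0  0  0  0  0  0  0  0  0  0  0]
 [ 0  0  0  0  0  0  0  0  0  0  0  0  0  0  0  0  0  0  0  0  0  0  0  0]
 [ 0  7  8  0  0  0  0  0  0  0  0  0  0  0  0  0  0  0  0  0  0  8  8  0]
 [ 0  7  8  7  0  0  0  0  0  0  0  0  0  0  0  0  0  0  0  0  7  8  6  0]
 [ 0  0  8  8  0  0  0  0  0  0  0  0  0  0  0  0  0  0  0  0  7  8  0  0]
 [ 0  0  7  7  0  0  0  0  0  0  0  0  0  0  0  0  0  0  0  0  8  8  0  0]
 [ 0  0  8  8  0  0  0  0  0  0  0  0  0  0  0  0  0  0  0  0  7  8  0  0]
 [ 0  0  8  8 16 17 16  0  0  0  0  0  0  0  0  0  0 16 16 16  8  8  0  0]
 [ 0  0  7  8 13 14 14  0  0  0  0  0  
[... 619 characters left out ...]
  0  0  0  0  0]
 [ 0  0  0  0  0  0  0  0  0  0  0  0  0  0  0  0  0  0  0  0  0  0  0  0]
 [ 0  0  0  0  0  0  0  0  0  0  0  0  0  0  0  0  0  0  0  0  0  0  0  0]
 [ 0  0  0  0  0  0  0  0  0  0  0  0  0  0  0  0  0  0  0  0  0  0  0  0]
 [ 0  0  0  0  0  0  0  0  0  0  0  0  0  0  0  0  0  0  0  0  0  0  0  0]
 [ 0  0  0  0  0  0  0  0  0  0  0  0  0  0  0  0  0  0  0  0  0  0  0  0]
 [ 0  0  0  0  0  0  0  0  0  0  0  0  0  0  0  0  0  0  0  0  0  0  0  0]
 [ 0  0  0  0  0  0  0  0  0  0  0  0  0  0  0  0  0  0  0  0  0  0  0  0]]
t 7.18 tcp [0.4781 0.1668 0.3085] [ 1.7997e+02 -1.0000e-02 -8.0300e+01] F [-0.63 -0.68 -1.95] w 0.03
shift [-0.0018  0.0004 -0.0015] turn [ 0.03 -0.01 -0.1 ]
```

View pics/w2.png

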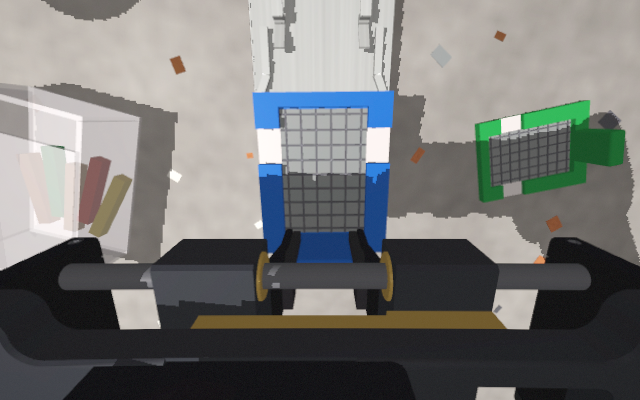

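The blue filter is held at (323,170), aligned. The stand's rails and clips are ahead (clips at (283,30), (365,30)), lips starting near stand x≈32. I correct it 2.4 mm sideways and 0.55°, then descend.

>>> jog_arm --pt "0.9 -0.0024 0.0002 0.006 0 0 0.55" --pt "0.9 0 0 0.012 0 0 0" --pt "0.9 0 0 0.014 0 0 0" --pt "0.9 0 0 0.014 0 0 0" --pt "0.9 0 0 0.012 0 0 0" --pt "0.9 0 0 0.009 0 0 0" --pt "0.9 0 0 0.006 0 0 0" --pt "0.9 0 0 0.003 0 0 0" --pt "0.9 0 0 0 0 0 0" --pt "0.9 0 0 0 0 0 0" --pt "0.9 0 0 0 0 0 0"

```text
time_s: 8.1
tool_pos: [0.4782, 0.1691, 0.2333]
tool_rot: [-179.9, 0.0, -80.8]
force: [0.5, -0.8, -1.3]
grip_width: 0.0299
```

```bash
python3 m.py w3.png | grep -v '^ *\[\[\? *0\|^ \['
python3 - <<'E'
from h import *
im,d,p=shot('side','s3.png'); cv2.imwrite('pics/s3c.png',cv2.resize(im[180:320,240:400,::-1],None,fx=4,fy=4,interpolation=cv2.INTER_CUBIC))
E
```

```text
filter in tool ((0.02933502197265625, -41.69465255737305), (100.17485046386719, 79.99040222167969), 89.50471496582031)
stage z 0.030655899446085322 x range -66.2577277448167 45.083133893082284
[[-60.0, 57.3, -57.7], [-54.0, 57.4, -57.7], [-48.0, 57.2, -57.7], [-42.0, 57.4, -57.6], [-36.0, 57.7, -57.6], [-30.0, 58.0, -57.8], [-24.0, 57.8, -57.4], [-18.0, 57.8, -57.4], [-12.0, 58.0, -57.5], [-6.0, 57.8, -57.5], [0.0, 56.7, -56.8], [6.0, 57.4, -56.8], [12.0, 57.4, -56.9], [18.0, 57.4, -56.8], [24.0, 57.4, -56.8], [30.0, 57.1, -57.2], [36.0, 57.3, -57.3], [42.0, 57.1, -57.2]]
t 8.15 tcp [0.4782 0.1691 0.2334] [-179.92   -0.    -80.79] F [ 0.52 -0.57 -2.07] w 0.0295
shift [ 0.0005  0.0007 -0.0766] turn [-0.08 -0.   -0.59]
```

>>> jog_arm --pt "0.9 0 0 0.001 0 0 0" --pt "0.9 0 0 0.001 0 0 0" --pt "0.9 0 0 0.001 0 0 0" --pt "0.9 0 0 0.0005 0 0 0" --pt "0.9 0 0 0 0 0 0" --pt "0.9 0 0 0 0 0 0"

```text
time_s: 8.7
tool_pos: [0.4778, 0.1689, 0.2291]
tool_rot: [180.0, -0.0, -80.8]
force: [-0.7, 1.3, -1.8]
grip_width: 0.0296
```

>>> jog_arm --pt "0.9 0 0 0.0005 0 0 0" --pt "0.9 0 0 0 0 0 0" --pt "0.9 0 0 0 0 0 0"

```text
time_s: 8.95
tool_pos: [0.4779, 0.169, 0.2288]
tool_rot: [-180.0, -0.0, -80.8]
force: [0.5, 0.7, -2.1]
grip_width: 0.0297
```

>>> jog_arm --pt "0.9 0 0 0.0005 0 0 0" --pt "0.9 0 0 0 0 0 0" --pt "0.9 0 0 0 0 0 0"

```text
time_s: 9.2
tool_pos: [0.4779, 0.169, 0.2287]
tool_rot: [-180.0, -0.0, -80.8]
force: [-1.8, -0.4, 4.6]
grip_width: 0.0294
```

>>> jog_arm --pt "0.9 0 -0.001 -0.0003 0 0 0" --pt "0.9 0 -0.002 0 0 0 0" --pt "0.9 0 -0.003 0 0 0 0" --pt "0.9 -0.0001 -0.003 0 0 0 0" --pt "0.9 0 -0.003 0 0 0 0" --pt "0.9 0 -0.003 0 0 0 0" --pt "0.9 -0.0001 -0.003 0 0 0 0" --pt "0.9 0 -0.003 0 0 0 0" --pt "0.9 0 -0.002 0 0 0 0" --pt "0.9 -0.0001 -0.001 0 0 0 0" --pt "0.9 0 0 0 0 0 0" --pt "0.9 0 0 0 0 0 0"

```text
time_s: 10.2
tool_pos: [0.5019, 0.1732, 0.2287]
tool_rot: [-180.0, 0.0, -80.8]
force: [-0.3, 1.0, 5.1]
grip_width: 0.0294
```

```bash
cat > s.py <<'E'
from h import *
def sp():
    o=status.get_obs(); t=np.radians(9.8); u=np.array([np.cos(t),np.sin(t)]); w=np.array([-u[1],u[0]])
    q=o['tool_pos'][:2]-[.573,.185]; f=o['force']
    print('t',round(o['time_s'],2),'grip x,y mm',(q@u*1000).round(1),(q@w*1000).round(1),'z',o['tool_pos'][2].round(4),'rot',o['tool_rot'].round(2),'Ffwd',(f[:2]@u).round(2),'Flat',(f[:2]@w).round(2),'Fz',f[2].round(2))
sp()
E
python3 s.py; python3 m.py w4.png
```

```text
t 10.2 grip x,y mm -72.0 0.4 z 0.2287 rot [-1.7995e+02  1.0000e-02 -8.0790e+01] Ffwd -0.13 Flat 1.01 Fz 5.14
filter in tool ((-0.055179595947265625, -39.44959259033203), (104.61307525634766, 84.72931671142578), 89.35973358154297)
stage z 0.030663222064896134 x range -42.43325398833302 67.76539798927818
[[-42.0, 56.8, -57.8], [-36.0, 57.2, -57.6], [-30.0, 57.2, -57.6], [-24.0, 57.4, -57.6], [-18.0, 57.2, -57.6], [-12.0, 57.8, -57.4], [-6.0, 57.8, -57.5], [0.0, 58.0, -57.7], [6.0, 57.9, -57.6], [12.0, 58.0, -57.6], [18.0, 57.8, -57.7], [24.0, 57.5, -57.0], [30.0, 57.2, -57.0], [36.0, 57.4, -57.2], [42.0, 57.4, -56.9], [48.0, 57.3, -57.1], [54.0, 57.2, -57.5], [60.0, 57.1, -57.3], [66.0, 57.2, -57.0]]
[[ 0  7  0  0  6  6  6  7  7  8  7  7  7  6  7  6  7  6  6  6  0  0  6  0]
 [ 6  9  7  0 10 10 11  7  6  7  7  7  7  7  7  7  7 10 10 10  0  8  7  7]
 [ 0  7  8  0 10 10 10  7  7  7  6  7  7  7  7  7  7  9 10 10  0  7  8  0]
 [ 0  7  8  8 11 11  9  8 10  9 10 10 10 10 10 10  7 10  9  0  7  8  7  0]
 [ 0  0  8  8 10 10 10 10 11 10 11 10 11 10 10 10 10 10 10 10  9  8  0  0]
 [ 0  0  7  7  0 
[... 869 characters left out ...]
  0  0  0  0]
 [ 0  0  0  0  0  0  0  0  0  0  0  0  0  0  0  0  0  0  0  0  0  0  0  0]
 [ 0  0  0  0  0  0  0  0  0  0  0  0  0  0  0  0  0  0  0  0  0  0  0  0]
 [ 0  0  0  0  0  0  0  0  0  0  0  0  0  0  0  0  0  0  0  0  0  0  0  0]
 [ 0  0  0  0  0  0  0  0  0  0  0  0  0  0  0  0  0  0  0  0  0  0  0  0]
 [ 0  0  0  0  0  0  0  0  0  0  0  0  0  0  0  0  0  0  0  0  0  0  0  0]
 [ 0  0  0  0  0  0  0  0  0  0  0  0  0  0  0  0  0  0  0  0  0  0  0  0]
 [ 0  0  0  0  0  0  0  0  0  0  0  0  0  0  0  0  0  0  0  0  0  0  0  0]]
t 10.25 tcp [0.5019 0.1732 0.2287] [-1.7995e+02  1.0000e-02 -8.0790e+01] F [-0.2   0.25  4.21] w 0.0296
shift [ 0.0007  0.0248 -0.0813] turn [-0.05  0.01 -0.59]
```

View pics/w4.png

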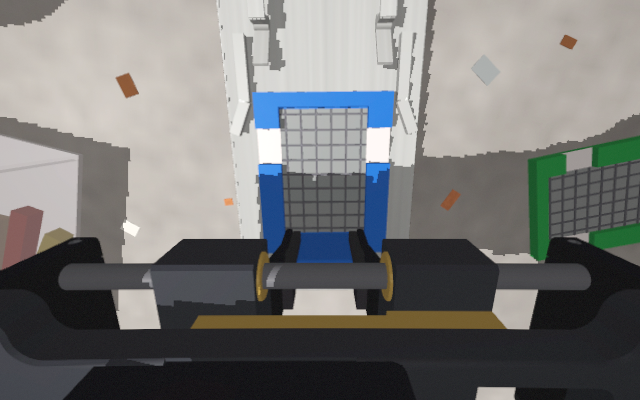

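>>> jog_arm --pt "0.9 0 -0.0015 -0.0002 0 0 0" --pt "0.9 0 -0.002 0 0 0 0" --pt "0.9 0 -0.002 0 0 0 0" --pt "0.9 -0.0001 -0.002 0 0 0 0" --pt "0.9 0 -0.002 0 0 0 0" --pt "0.9 0 -0.0015 0 0 0 0" --pt "0.9 0 -0.0015 0 0 0 0" --pt "0.9 -0.0001 -0.0015 0 0 0 0" --pt "0.9 0 -0.001 0 0 0 0" --pt "0.9 0 -0.001 0 0 0 0"

```text
time_s: 11.08
tool_pos: [0.5173, 0.1759, 0.2287]
tool_rot: [180.0, -0.0, -80.8]
force: [-2.6, 0.1, 4.8]
grip_width: 0.0294
```

>>> jog_arm --pt "0.9 0 -0.0015 0 0 0 0" --pt "0.9 0 -0.0015 0 0 0 0" --pt "0.9 0 -0.0015 0 0 0 0" --pt "0.9 0 -0.0015 0 0 0 0"

```text
time_s: 11.42
tool_pos: [0.5232, 0.1768, 0.2287]
tool_rot: [180.0, -0.0, -80.8]
force: [-3.9, -0.3, 5.9]
grip_width: 0.0297
```

>>> jog_arm --pt "0.9 0 -0.0015 0 0 0 0" --pt "0.9 -0.0001 -0.0015 0 0 0 0" --pt "0.9 0 -0.0015 0 0 0 0"

```text
time_s: 11.67
tool_pos: [0.5268, 0.1777, 0.2287]
tool_rot: [179.8, -0.0, -80.8]
force: [-7.0, -1.5, 8.7]
grip_width: 0.0297
```

```bash
python3 s.py
```

```text
t 11.67 grip x,y mm -46.8 0.6 z 0.2287 rot [ 1.7982e+02 -4.0000e-02 -8.0780e+01] Ffwd -7.16 Flat -0.28 Fz 8.74
```

>>> jog_arm --pt "0.9 0 -0.001 0 0 0 0" --pt "0.9 0 -0.001 0 0 0 0" --pt "0.9 0 -0.001 0 0 0 0"

```text
time_s: 11.92
tool_pos: [0.5294, 0.1782, 0.2287]
tool_rot: [179.8, -0.0, -80.8]
force: [-8.1, -1.6, 10.4]
grip_width: 0.0294
```

>>> jog_arm --pt "0.9 0 -0.001 0 0 0 0" --pt "0.9 0 -0.001 0 0 0 0" --pt "0.9 0 -0.001 0 0 0 0"

```text
time_s: 12.17
tool_pos: [0.532, 0.1788, 0.2287]
tool_rot: [179.7, -0.1, -80.8]
force: [-10.7, -3.0, 11.3]
grip_width: 0.0295
```

>>> jog_arm --pt "0.9 0 -0.001 0 0 0 0" --pt "0.9 0 -0.001 0 0 0 0" --pt "0.9 0 -0.001 0 0 0 0"

```text
time_s: 12.42
tool_pos: [0.5344, 0.1793, 0.2287]
tool_rot: [179.6, -0.1, -80.8]
force: [-11.9, -1.9, 13.7]
grip_width: 0.0296
```

```bash
python3 s.py
```

```text
t 12.42 grip x,y mm -39.0 1.0 z 0.2287 rot [ 1.796e+02 -6.000e-02 -8.076e+01] Ffwd -12.08 Flat 0.17 Fz 13.68
```

>>> jog_arm --pt "0.9 0.0004 0 -0.0004 0 0 0" --pt "0.9 0 0 0 0 0 0"

```text
time_s: 12.58
tool_pos: [0.5345, 0.1791, 0.2287]
tool_rot: [179.6, -0.0, -80.7]
force: [-9.0, -1.0, 9.7]
grip_width: 0.0295
```

```bash
python3 s.py; python3 m.py w5.png
python3 - <<'E'
import cv2; im=cv2.imread('pics/w5.png'); cv2.imwrite('pics/w5c.png',cv2.resize(im[0:260,180:460],None,fx=2.2,fy=2.2))
E
```

```text
t 12.58 grip x,y mm -39.0 0.7 z 0.2287 rot [ 1.7964e+02 -2.0000e-02 -8.0750e+01] Ffwd -9.08 Flat 0.58 Fz 9.69
filter in tool ((-0.15082550048828125, -42.03093338012695), (100.29688262939453, 84.74262237548828), 89.38835906982422)
stage z 0.030690258458650616 x range -10.730562061660548 98.71192245469969
[[-12.0, 56.1, -57.6], [-6.0, 57.4, -57.8], [0.0, 57.4, -57.7], [6.0, 57.7, -57.8], [12.0, 57.6, -57.7], [18.0, 57.7, -57.9], [24.0, 58.0, -57.6], [30.0, 57.9, -57.5], [36.0, 57.9, -57.7], [42.0, 58.1, -57.7], [48.0, 58.0, -57.6], [54.0, 57.7, -57.2], [60.0, 57.3, -57.0], [66.0, 57.3, -56.8], [72.0, 57.3, -56.8], [78.0, 57.3, -56.9], [84.0, 57.4, -57.5], [90.0, 57.6, -57.9], [96.0, 57.8, -57.9]]
[[ 0  6  0  0 10  0  6  7  7  7  6  7  7  7  6  7  7  7  0  0  0  0  7  0]
 [ 7  8  7  0  9  0  0  7  7  7  6  7  6  6  7  6  7  7  0  0  9  8  8  7]
 [ 0  8  8  0 10 10 10  6  6  7  6  7  7  6  7  6  7 10  9  0  0  8  8  0]
 [ 0  7  8  7  9 11 10  7  6  7  7  7  7  7  7  7  7  9  9  6  8  8  7  0]
 [ 0  0  7  7  6  6  6  7  7  7  6  6  7  7  7  7  7  6  6  6  8  8  0  0]
 [ 0  0  8  8  6  6  
[... 868 characters left out ...]
 12 12  0]
 [ 0 12 11 12 16 18 18 12 12 12 18 18 18 19 12 11 12 18 18 17 12 12 11  0]
 [ 0  0  0  0  0  0  0  0  0  0  0  0  0  0  0  0  0  0  0  0  0  0  0  0]
 [ 0  0  0  0  0  0  0  0  0  0  0  0  0  0  0  0  0  0  0  0  0  0  0  0]
 [ 0  0  0  0  0  0  0  0  0  0  0  0  0  0  0  0  0  0  0  0  0  0  0  0]
 [ 0  0  0  0  0  0  0  0  0  0  0  0  0  0  0  0  0  0  0  0  0  0  0  0]
 [ 0  0  0  0  0  0  0  0  0  0  0  0  0  0  0  0  0  0  0  0  0  0  0  0]
 [ 0  0  0  0  0  0  0  0  0  0  0  0  0  0  0  0  0  0  0  0  0  0  0  0]]
t 12.63 tcp [0.5345 0.1791 0.2287] [ 1.7964e+02 -3.0000e-02 -8.0740e+01] F [-10.    -0.81  10.86] w 0.0297
shift [ 0.0013  0.0586 -0.081 ] turn [ 0.36 -0.02 -0.54]
```

View pics/w5c.png

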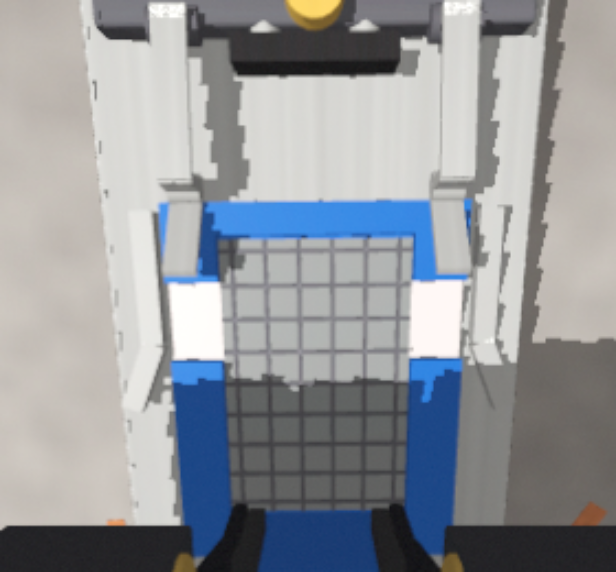

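The clips are lifting symmetrically on the front corners (lips at crop (182,225), (450,225)); the black stop is at (315,60), still ~28 mm ahead. I continue gently.

>>> jog_arm --pt "0.9 0 -0.001 -0.0003 0 0 0" --pt "0.9 0 -0.001 0 0 0 0" --pt "0.9 0 -0.001 0 0 0 0"

```text
time_s: 12.88
tool_pos: [0.537, 0.1795, 0.2287]
tool_rot: [179.6, -0.0, -80.7]
force: [-8.2, -0.9, 6.9]
grip_width: 0.0297
```

>>> jog_arm --pt "0.9 0 -0.001 0 0 0 0" --pt "0.9 0 -0.001 0 0 0 0"

```text
time_s: 13.05
tool_pos: [0.5403, 0.1796, 0.2287]
tool_rot: [179.8, -0.0, -80.7]
force: [-5.1, -0.2, 4.0]
grip_width: 0.0294
```

>>> jog_arm --pt "0.9 0 -0.001 0 0 0 0" --pt "0.9 0 -0.001 0 0 0 0"

```text
time_s: 13.22
tool_pos: [0.5424, 0.1799, 0.2287]
tool_rot: [179.8, -0.0, -80.8]
force: [-5.7, -1.3, 5.0]
grip_width: 0.0298
```

```bash
cat >> s.py <<'E'
im,d,p=shot('wrist','wl.png'); X,rc=pts(p,d,np.ones(d.shape,bool)); t=np.radians(9.8)
q=(X[:,:2]-[.573,.185])@np.array([[np.cos(t),-np.sin(t)],[np.sin(t),np.cos(t)]])*1000; z=X[:,2]*1000-30
k=(abs(q[:,1])<18)&(z>10.5)&(z<22)&(q[:,0]>55)&(q[:,0]<110)
if k.sum(): print('stop face pct1,5',np.percentile(q[k,0],[1,5]).round(1))
for sy in (1,-1):
    print('clip',sy,[ (x, np.round(np.median(z[(abs(q[:,1]-sy*33)<4)&(abs(q[:,0]-x)<1.5)&(z<40)]),1)) for x in range(24,86,6) if ((abs(q[:,1]-sy*33)<4)&(abs(q[:,0]-x)<1.5)).any()])
b=blue(im)[rc[:,0],rc[:,1]]; k=b&(z<14)&(z>4); print('lead edge',np.percentile(q[k,0],99.5).round(1))
E
python3 s.py
```

```text
t 13.22 grip x,y mm -31.1 0.1 z 0.2287 rot [ 1.7979e+02 -2.0000e-02 -8.0760e+01] Ffwd -5.85 Flat -0.33 Fz 4.97
stop face pct1,5 [57.  81.9]
clip 1 [(24, np.float64(5.0)), (30, np.float64(4.8)), (36, np.float64(27.0)), (42, np.float64(22.1)), (48, np.float64(16.9)), (54, np.float64(17.1)), (60, np.float64(23.9)), (66, np.float64(22.5)), (72, np.float64(21.3)), (78, np.float64(20.0)), (84, np.float64(18.7))]
clip -1 [(24, np.float64(5.1)), (30, np.float64(5.1)), (36, np.float64(26.8)), (42, np.float64(21.9)), (48, np.float64(16.7)), (54, np.float64(16.9)), (60, np.float64(24.0)), (66, np.float64(22.6)), (72, np.float64(21.4)), (78, np.float64(20.1)), (84, np.float64(18.9))]
lead edge 59.7
```

>>> jog_arm --pt "0.9 0 -0.0015 -0.0001 0 0 0" --pt "0.9 0 -0.0015 0 0 0 0" --pt "0.9 0 -0.0015 0 0 0 0" --pt "0.9 -0.0001 -0.0015 0 0 0 0" --pt "0.9 0 -0.0015 0 0 0 0" --pt "0.9 0 -0.0015 0 0 0 0" --pt "0.9 0 -0.001 0 0 0 0" --pt "0.9 0 -0.001 0 0 0 0"

```text
time_s: 13.93
tool_pos: [0.5537, 0.1815, 0.2287]
tool_rot: [179.9, -0.0, -80.8]
force: [-4.0, -0.7, 2.1]
grip_width: 0.0297
```

>>> jog_arm --pt "0.9 0 -0.001 0 0 0 0" --pt "0.9 0 -0.001 0 0 0 0"

```text
time_s: 14.1
tool_pos: [0.556, 0.1818, 0.2288]
tool_rot: [179.9, -0.0, -80.8]
force: [-2.4, -0.6, -1.7]
grip_width: 0.0296
```

```bash
python3 s.py
```

```text
t 14.1 grip x,y mm -17.3 -0.3 z 0.2288 rot [ 1.7994e+02 -1.0000e-02 -8.0780e+01] Ffwd -2.49 Flat -0.13 Fz -1.75
stop face pct1,5 [67.9 82. ]
clip 1 [(24, np.float64(9.7)), (30, np.float64(9.7)), (36, np.float64(26.8)), (42, np.float64(21.9)), (48, np.float64(16.9)), (54, np.float64(19.1)), (60, np.float64(23.8)), (66, np.float64(22.7)), (72, np.float64(21.5)), (78, np.float64(20.0)), (84, np.float64(18.8))]
clip -1 [(24, np.float64(9.8)), (30, np.float64(9.8)), (36, np.float64(27.0)), (42, np.float64(21.7)), (48, np.float64(16.6)), (54, np.float64(17.8)), (60, np.float64(23.8)), (66, np.float64(22.6)), (72, np.float64(21.4)), (78, np.float64(20.0)), (84, np.float64(18.8))]
lead edge 73.9
```

>>> jog_arm --pt "0.9 0 -0.001 0 0 0 0" --pt "0.9 0 -0.001 0 0 0 0"

```text
time_s: 14.32
tool_pos: [0.5589, 0.1821, 0.2293]
tool_rot: [-179.9, 0.0, -80.8]
force: [3.4, 0.5, -5.6]
grip_width: 0.0298
```

>>> jog_arm --pt "0.9 0 -0.001 0 0 0 0" --pt "0.9 0 0 0 0 0 0"

```text
time_s: 14.48
tool_pos: [0.5597, 0.1822, 0.2293]
tool_rot: [-180.0, 0.0, -80.8]
force: [1.3, -0.3, -3.9]
grip_width: 0.0295
```

```bash
python3 s.py
```

```text
t 14.48 grip x,y mm -13.6 -0.5 z 0.2293 rot [-179.95    0.    -80.8 ] Ffwd 1.25 Flat -0.52 Fz -3.94
stop face pct1,5 [71.5 76.9]
clip 1 [(24, np.float64(10.0)), (30, np.float64(10.3)), (36, np.float64(18.8)), (42, np.float64(14.7)), (48, np.float64(10.7)), (54, np.float64(19.7)), (60, np.float64(19.8)), (66, np.float64(19.2)), (72, np.float64(18.8)), (78, np.float64(18.4)), (84, np.float64(17.7))]
clip -1 [(24, np.float64(10.1)), (30, np.float64(10.1)), (36, np.float64(18.8)), (42, np.float64(14.9)), (48, np.float64(10.7)), (54, np.float64(19.4)), (60, np.float64(19.7)), (66, np.float64(19.6)), (72, np.float64(18.8)), (78, np.float64(18.6)), (84, np.float64(17.9))]
lead edge 78.0
```

Both clips dropped (tops 24 → 19.7, force reversed): snapped, before the stop was touched. I settle it half a millimetre down and let go.

>>> jog_arm --pt "0.9 0 -0.0005 0.0005 0 0 0" --pt "0.9 0 0 0 0 0 0" --pt "0.8 0 0 0 0 0 0" --pt "0.6 0 0 0 0 0 0" --pt "0.5 0 0 0 0 0 0" --pt "0.45 0 0 0 0 0 0" --pt "0.45 0 0 0 0 0 0" --pt "0.45 0 0 0 0 0 0"

```text
time_s: 15.2
tool_pos: [0.5598, 0.1827, 0.2294]
tool_rot: [-180.0, 0.0, -80.8]
force: [0.5, -0.6, 0.2]
grip_width: 0.0466
```

```bash
python3 s.py
```

```text
t 15.2 grip x,y mm -13.4 -0.0 z 0.2294 rot [-179.95    0.    -80.78] Ffwd 0.34 Flat -0.72 Fz 0.24
stop face pct1,5 [72.1 82. ]
clip 1 [(24, np.float64(9.6)), (30, np.float64(9.6)), (36, np.float64(18.5)), (42, np.float64(14.4)), (48, np.float64(10.5)), (54, np.float64(18.9)), (60, np.float64(19.6)), (66, np.float64(19.1)), (72, np.float64(18.8)), (78, np.float64(18.3)), (84, np.float64(17.9))]
clip -1 [(24, np.float64(9.7)), (30, np.float64(9.8)), (36, np.float64(18.6)), (42, np.float64(14.6)), (48, np.float64(10.6)), (54, np.float64(18.8)), (60, np.float64(19.7)), (66, np.float64(19.2)), (72, np.float64(18.8)), (78, np.float64(18.5)), (84, np.float64(17.8))]
lead edge 77.8
```

>>> jog_arm --pt "0.45 0 0 -0.004 0 0 0" --pt "0.45 0 0 -0.008 0 0 0" --pt "0.45 0 0 -0.015 0 0 0" --pt "0.45 0 0 -0.02 0 0 0" --pt "0.45 0 0 -0.02 0 0 0" --pt "0.45 0 0 -0.02 0 0 0" --pt "0.45 0 0 -0.02 0 0 0" --pt "0.45 0 0 -0.01 0 0 0" --pt "0.45 0 0 0 0 0 0" --pt "0.45 0 0 0 0 0 0"

```text
time_s: 16.08
tool_pos: [0.5597, 0.1825, 0.3463]
tool_rot: [-180.0, -0.0, -80.8]
force: [-1.0, -0.3, -0.1]
grip_width: 0.0477
```

```bash
python3 s.py; python3 m.py w6.png | head -1
python3 - <<'E'
import cv2; im=cv2.imread('pics/w6.png'); cv2.imwrite('pics/w6c.png',cv2.resize(im[0:290,180:460],None,fx=2,fy=2))
E
```

```text
t 16.08 grip x,y mm -13.6 -0.2 z 0.3463 rot [-1.7995e+02 -2.0000e-02 -8.0790e+01] Ffwd -1.02 Flat -0.15 Fz -0.13
stop face pct1,5 [71.2 76.2]
clip 1 [(24, np.float64(10.1)), (30, np.float64(9.5)), (36, np.float64(18.4)), (42, np.float64(14.8)), (48, np.float64(10.2)), (54, np.float64(19.2)), (60, np.float64(19.8)), (66, np.float64(19.4)), (72, np.float64(19.1)), (78, np.float64(18.3)), (84, np.float64(17.8))]
clip -1 [(24, np.float64(10.0)), (30, np.float64(9.8)), (36, np.float64(18.7)), (42, np.float64(14.6)), (48, np.float64(10.7)), (54, np.float64(18.6)), (60, np.float64(19.8)), (66, np.float64(19.3)), (72, np.float64(18.9)), (78, np.float64(18.4)), (84, np.float64(18.0))]
lead edge 77.4
filter in tool ((0.0, 0.0), (0.0, 0.0), 0.0)
```

View pics/w6c.png

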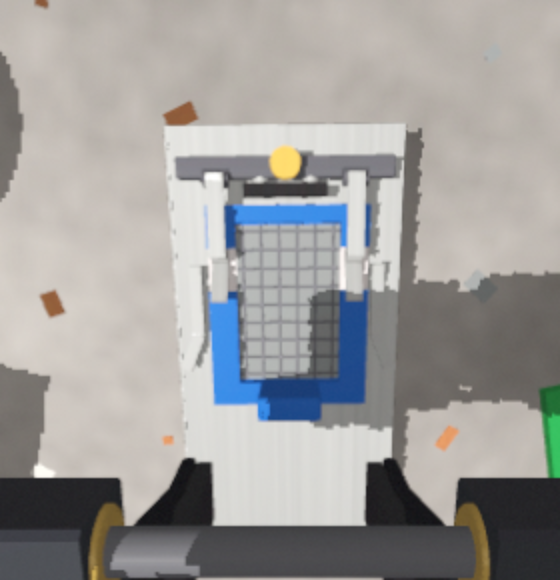

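The filter lies in line on the stage, centred between the rails, with both clips in the white notches at crop (215,270) and (352,270). There is a small gap to the stop at (286,190), and the gripper is clear.

```bash
python3 -c "
from cell import env; print(env.sign_off())"
```

```text
the job is handed in; nothing more can be done
None
```

The blue lint filter is in the stand with both clips snapped into its notches. I handed the job in after about 16 of the 61 s; no verdict is reported.

**What I did:** I gripped the filter across the 30 mm sides of its block, laid it flat at the front of the stage and slid it in slowly.
- **Force:** the wrist reading peaked at about 12 N forward while the clips rode up, with up to 14 N upward. That is more than the 4–9 N you expected. I think friction from pressing on the stage added to it, so I eased the press off. The force between filter and bridge could not be measured directly.
- **Snap:** the forward force reversed as the clips dropped, at about 78 mm for the leading edge. I settled the filter half a millimetre, let go and backed straight up.

**Last checks (wrist camera and wrist force):**
- **Clips:** both sit at equal height, down from 24 to about 19.7 mm at the same point, at roughly 0.07–0.08 rad.
- **Filter:** it lies flat and in line within about 0.5 mm, with the grip point near x = -14 mm in the stand's frame.
- **Stop:** the picture shows a gap of a few millimetres to the stop. The depth readings for the stop's face ranged from 76 to 82 mm, so its exact position is uncertain.
- **Gripper:** it is clear and the wrist force is about zero.
- **Other things:** I kept the gripper clear of them, but I did not re-measure their positions at the end.

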